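# Pop a coffee capsule out and stop it with the other finger

### The arm

A 6-joint arm with a two-finger parallel gripper is mounted at the origin on a cart in front of the work surface, level with it; the furniture and walls round the work are solid. World frame = base frame: x ahead of the robot, y to its left, z up, the work surface at z = 0. Lengths are in mm, angles in rad, forces in N, time in s.
With the tool pointing down it reaches from about 350 to 875 mm from the base axis. Payload 4.2 kg.
Tool frame: the origin (TCP) lies midway between the tips of the shut fingers; the grasp point (between the pads) lies 19 mm behind it (r.pinch_z is the distance from the TCP to the grasp point, in mm); z points along the fingers, y is the line along which they close (so a half turn about z gives the same grasp; the last joint's range is limited). The gripper opens to 85 mm and grips with 20 to 120 N. Pads are 22 mm wide; open, the fingers measure 114 mm over their backs; the gripper's body (76 mm by 85 mm) begins 54 mm behind the grasp point. The pads swing forward as they close: fully open they stand 13 mm farther back than shut.
Start: joints at [-0.855, 0.385, 0.008, 0, -1.194, -0.259], TCP at [275.685, -560.889, 231.312] pointing down, gripper open.
Joint ranges: [-3.14, 3.14], [-1.21, 2.06], [-1.07, 1.41], [-3.16, 2.05], [-2.99, -0.16], [-3.1, 3.1]. Speed limits (rad/s): [2.79, 2.79, 3.14, 3.14, 3.14, 3.14].

### API

Orientations are given as a rotation vector (axis times angle).
In Python, from bench import r gives the robot as it stands. Calls block until the motion is done:
- r.move_to(position, orientation): joint-space move of the TCP to a pose.
- r.move_straight(position, frame=None, vel=150): straight line of the TCP; frame=None keeps the orientation; vel is the mean speed in mm/s.
- r.goto_joints(angles): joint-space move.
- r.set_gripper(opening, strength=None): opening from 0.0 (shut) to 1.0 (fully open); strength is the grip in N (None keeps the last); returns when the fingers have stopped.
- r.sleep(seconds).
- r.ik(position, orientation): joint angles nearest the present ones, or None.
- r.read_state(): the state.
- r.grab_frame(name): name is "scene" or "top"; returns (picture, depth): 384x512x3 uint8, blue, green, red; 384x512 float32, mm along the optical axis (not along the pixel's ray), 0 where there is no reading.
- r.camera_model(name): a dict with "fx", "fy", "cx", "cy" (pixels), "view" (4x4, takes a point from world to camera coordinates). Camera axes: x right, y down, z forward; pixel columns grow to the right and rows downward; lengths in mm; the calibration is good to about 2 mm. A picture is of the moment at which its call begins. camera_model takes no time and is no camera call.
A pose or a line that the arm cannot do raises r.IKError and nothing moves.
- r.job_done(): hands the job in; it is judged then, once.
The state is a dict: "time_s": time; "joints": joint angles; "qd": joint speeds; "joint_torque": joint torques, N m; "position": TCP position; "tcp_rot": TCP orientation; "contact_force": force on the tool from outside, world axes, zero at the start; "ft_torque": the same for the moment, N m; "gripper_width": opening from 0.0 (shut) to 1.0 (fully open); "grip_force": force on a finger pad.
Only numpy, scipy, OpenCV 4.12 (cv2) and the standard library are available. Lean on these libraries where they do the work, as an engineer would, in place of code of your own. Each camera call takes 0.05 s, during which the arm holds its last target. There are 200 camera calls.

### The job

Hold the release button of the coffee capsule dispenser down with one finger, so that the capsule is shot out onto the runway, and trap it there with the other finger before it slides off the open end. Only when the capsule has stopped, let the button up, take the hand away and leave the capsule standing on the runway, fully out of the housing. Only touch the capsule, do not lift it, and do not disturb the things standing around.

Things in the scene. Friction and masses are not known exactly. Their poses are not given: they have to be found in the camera images.
- dispenser: White plastic capsule dispenser, fixed to the worktop. Origin on the worktop under the middle of the housing's open mouth; x points from the mouth back into the housing, y to the button's side, z up. The housing is 53 mm wide, its top 55 mm above the worktop, its back at x = +64 mm, with a slot in its roof. A level runway leads out of the mouth in the -x direction.
- runway_mid (a point): Point on the middle line of the slippery steel runway, abreast of the button: 55 mm out from the mouth, 75 mm from the button's centre. The runway lies 16 mm above the worktop, 41 mm wide between two low rails (6 mm thick, tops 21.5 mm above the worktop). One finger fits here while the other is over the button, finger centres 75 mm apart.
- runway_end (a point): Middle of the runway's open end, at runway height (120 mm from the mouth).
- release_button (a joint): Travel of the round steel push button, m: 0 = up, 0.008 = fully down. Pushed straight down, light spring: 1.5 N to start, 3.5 N fully down; springs back. The catch that holds the capsule goes down with it and frees the capsule at about 5 mm of travel.
- button_top (a point): Centre of the steel button's flat top (32 mm diameter), 32 mm above the worktop when up, 24 mm when fully down. It sits on a flat wing 16 mm high. A finger over the runway then has its tip 8 mm above the runway, clear of the rails and low enough to block the capsule.
- capsule: Aluminium coffee capsule, loose, about 20 g, standing wide rim down: rim 37 mm diameter, 4 mm high, body above it 31 narrowing to 27 mm, 28 mm tall in all. Origin in the middle of its underside. Starts in the housing 21.5 mm behind the mouth, pushed by a spring against the catch. Once freed it is out in about 0.2 s at some 0.8 m/s and, unless stopped, runs off the end.
- egg_cup: Speckled egg cup, 49 mm diameter, 56 mm tall, on the far side of the runway from the button; leave it alone. Origin under its middle.
- kitchen_timer: Round red kitchen timer, 66 mm diameter, 47 mm tall, beside the housing on the button's side; leave it alone. Origin under its middle.
- mug: Small mug with a band round its rim, 73 mm diameter, 66 mm tall, handle to one side, at the right end of the worktop; leave it alone. Origin under its middle.
- tea_tin: Dark green square tea tin with a lid, 65 mm wide, 97 mm tall, at the left end of the worktop; leave it alone. Origin under its middle.

How it is judged:
By the outcome, as a careful person would: the job done as asked, in the order asked, and still so for the second after the job is handed in, with the robot touching nothing.
It also fails if it takes over 32 s, if anything falls off the work surface, if the arm or the gripper's body presses on something with over 40 N, if the wrist force passes 120 N, or if a joint passes its speed limit or range.

## Working session

There is one attempt and no reset: what is moved stays moved. The work goes in short steps, each a Python script; the robot and the scene stay as the last script left them, time stands still between calls to the robot, and variables do not carry over. Pictures are saved under pics/ and viewed, at most 10 in all, crops included, and the job is handed in when it is done.

```bash
mkdir -p pics; ls; python3 - <<'E'
from bench import r
import cv2,numpy as np
for n in("top","scene"):
    p,d=r.grab_frame(n); cv2.imwrite(f"pics/{n}0.png",p); np.savez(f"{n}0.npz",p=p,d=d)
    c=r.camera_model(n); print(n,{k:np.round(v,3).tolist() for k,v in c.items()})
s=r.read_state(); print(s["time_s"],s["tcp_rot"],r.pinch_z)
E
```

```text
pics
top {'fx': 456.911, 'fy': 456.911, 'cx': 258.006, 'cy': 188.409, 'view': [[0.006, -1.0, -0.007, 52.691], [-0.999, -0.005, -0.051, 468.729], [0.051, 0.007, -0.999, 1212.28], [0.0, 0.0, 0.0, 1.0]]}
scene {'fx': 445.808, 'fy': 445.808, 'cx': 249.436, 'cy': 190.116, 'view': [[-0.767, -0.641, 0.012, 406.293], [-0.494, 0.579, -0.648, 261.573], [0.409, -0.503, -0.761, 974.142], [0.0, 0.0, 0.0, 1.0]]}
0.1 [ 7.10889971e-01 -3.05953586e+00 -3.03788265e-03] 18.700000000000003
```

View pics/top0.png

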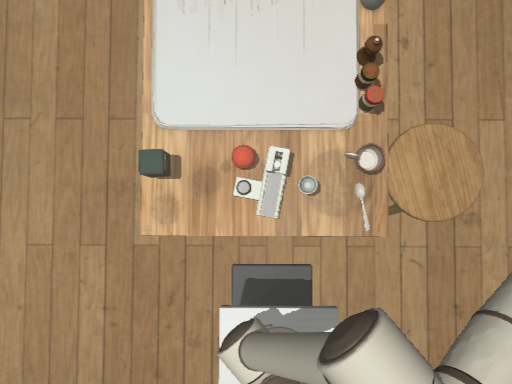

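View pics/scene0.png

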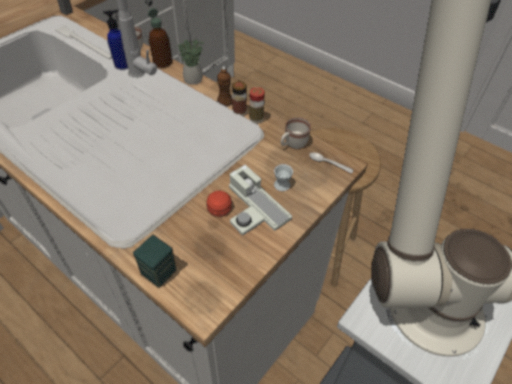

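The top view shows the dispenser at about (272,183), with the runway running down to (270,215). The button is at (243,187), the timer at (243,157) and the egg cup at (308,185). I'll zoom in on both views next.

```bash
python3 - <<'E'
import cv2,numpy as np
a=np.load("top0.npz")["p"][140:225,225:325]; b=np.load("scene0.npz")["p"][155:240,195:305]
cv2.imwrite("pics/topc.png",cv2.resize(a,None,fx=7,fy=7,interpolation=cv2.INTER_NEAREST))
cv2.imwrite("pics/scenec.png",cv2.resize(b,None,fx=7,fy=7,interpolation=cv2.INTER_NEAREST))
E
```

```text
(no output)
```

View pics/topc.png

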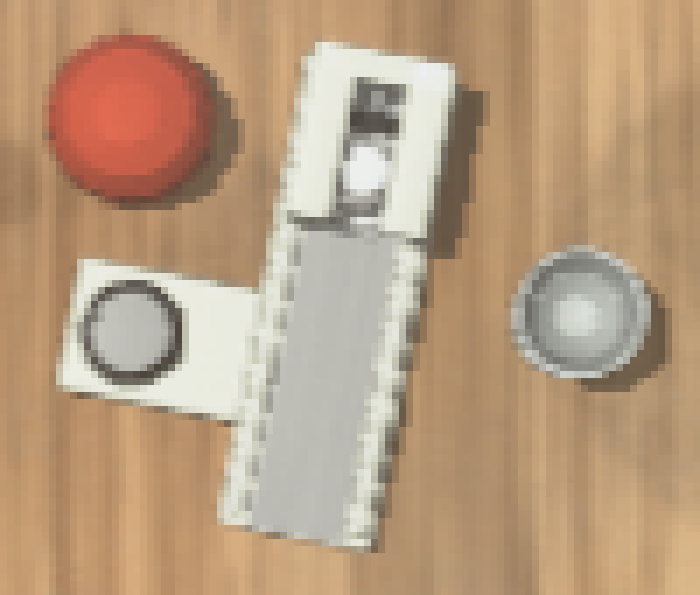

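View pics/scenec.png

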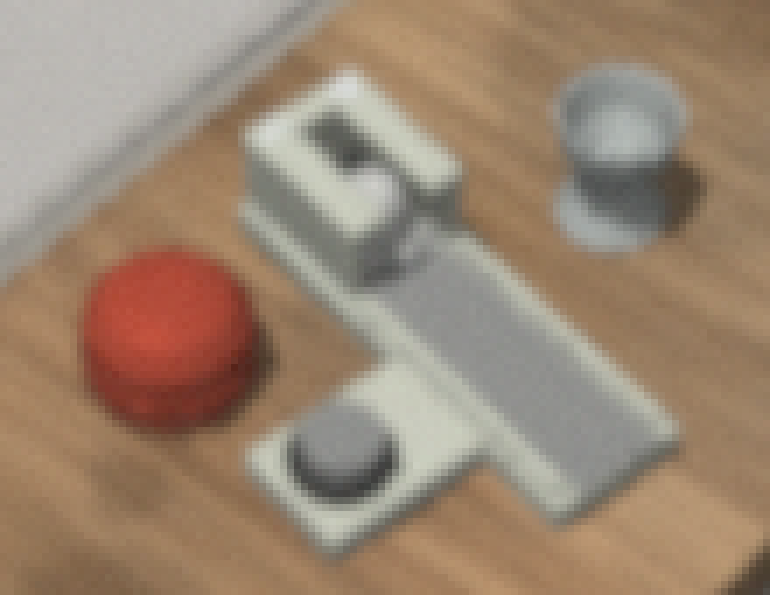

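In the top crop the button is centred at about pixel (243.7,187.4). The grey runway strip runs from the mouth at about (274.5,174) to its end at about (267.5,217). In the scene crop the button top is near (244.3,217). Now I'll measure these with masks.

```bash
cat > h.py <<'E'
import numpy as np,cv2
from bench import r
def ray(n,uv,z):
    c=r.camera_model(n);V=np.array(c["view"]);R,t=V[:3,:3],V[:3,3]
    d=R.T@np.array([(uv[0]-c["cx"])/c["fx"],(uv[1]-c["cy"])/c["fy"],1]);o=-R.T@t
    return o+d*(z-o[2])/d[2]
E
python3 - <<'E'
from h import *
for n,box in(("top",(225,140,100,85)),("scene",(195,155,110,85))):
    x,y,w,h=box; p=np.load(n+"0.npz")["p"]; c=p[y:y+h,x:x+w]
    hsv=cv2.cvtColor(c,cv2.COLOR_BGR2HSV)
    lo,hi=((150,205) if n=="top" else (115,165))
    m=((hsv[...,1]<22)&(hsv[...,2]>lo)&(hsv[...,2]<hi)).astype(np.uint8)
    k,l,s,ce=cv2.connectedComponentsWithStats(m,connectivity=4)
    for i in range(1,k):
        if s[i,4]<40: continue
        pts=np.argwhere(l==i)[:,::-1].astype(np.float32)+np.array([x,y],np.float32)
        uv=ce[i]+[x,y]; rect=cv2.minAreaRect(pts)
        print(n,s[i,4],"uv",uv.round(1),"z32",ray(n,uv,32).round(1),"z16",ray(n,uv,16).round(1))
        W=np.array([ray(n,q,16)[:2] for q in pts],np.float32)
        print("   rect z16",np.round(cv2.boxPoints(cv2.minAreaRect(W)),1).tolist(), "line",np.round(cv2.fitLine(W,cv2.DIST_L2,0,.01,.01).ravel(),3))
s=r.read_state();print(s["contact_force"],s["gripper_width"])
E
```

```text
top 655 uv [270.6 194.2] z32 [452.4  22.   32. ] z16 [453.   21.7  16. ]
   rect z16 [[391.29998779296875, 13.0], [511.1000061035156, -10.5], [519.0999755859375, 30.600000381469727], [399.29998779296875, 54.0]] line [ 9.8200e-01 -1.9000e-01  4.5306e+02  2.1693e+01]
top 142 uv [309.7 184.8] z32 [477.7 -81.1  32. ] z16 [478.6 -82.8  16. ]
   rect z16 [[459.29998779296875, -62.20000076293945], [459.5, -102.30000305175781], [494.29998779296875, -102.0999984741211], [494.0, -62.0]] line [ 8.00000e-02  9.97000e-01  4.78609e+02 -8.27520e+01]
top 98 uv [243.1 186.9] z32 [471.1  94.7  32. ] z16 [471.9  95.3  16. ]
   rect z16 [[458.29998779296875, 108.69999694824219], [458.5, 82.0], [485.20001220703125, 82.19999694824219], [485.1000061035156, 108.9000015258789]] line [ 9.54000e-01 -2.99000e-01  4.71939e+02  9.53130e+01]
scene 169 uv [217.6 172.1] z32 [617.4  27.8  32. ] z16 [627.9  17.4  16. ]
   rect z16 [[620.7999877929688, -73.5], [632.4000244140625, -73.5999984741211], [634.0, 107.69999694824219], [622.2999877929688, 107.80000305175781]] line [9.00000e-03 1.00000e+00 6.27923e+02 1.62350e+
[... 514 characters left out ...]
3.599998474121094]] line [ 9.86000e-01 -1.68000e-01  4.72566e+02  1.88050e+01]
scene 45 uv [280.4 186. ] z32 [460.2 -41.9  32. ] z16 [467.8 -53.7  16. ]
   rect z16 [[450.1000061035156, -44.599998474121094], [450.20001220703125, -60.5], [487.5, -60.0], [487.29998779296875, -44.20000076293945]] line [ 1.00000e+00 -1.10000e-02  4.67852e+02 -5.36620e+01]
scene 98 uv [243.4 217. ] z32 [468.1  97.   32. ] z16 [475.9  87.8  16. ]
   rect z16 [[457.20001220703125, 75.30000305175781], [489.29998779296875, 73.5999984741211], [490.79998779296875, 102.0999984741211], [458.70001220703125, 103.80000305175781]] line [  0.759   0.651 475.911  87.822]
[-0.62060344  0.27001557  0.17877318] 0.9991879499099552
```

```bash
python3 - <<'E'
from h import *
from scipy.spatial.transform import Rotation as Rn
C=np.array([463.1,58.5]); y=np.array([.19,.982,0]);y/=np.linalg.norm(y)
best=None
for s in(1,-1):
    Y=s*y;Z=np.array([0,0,-1.]);X=np.cross(Y,Z)
    o=Rn.from_matrix(np.c_[X,Y,Z]).as_rotvec()
    q=r.ik([*C,120],o); print(s,o,q)
    if q is not None:
        d=np.abs(np.array(q)-r.read_state()["joints"]).max()
        if best is None or d<best[0]: best=(d,o)
r.set_gripper(0.71,20)
r.move_to([*C,120],best[1])
np.save("o.npy",best[1])
s=r.read_state();print(s["time_s"],s["position"],s["contact_force"],s["gripper_width"],s["joints"])
for n in("top","scene"):
    p,d=r.grab_frame(n); np.savez(n+"1.npz",p=p,d=d); 
    if n=="scene": cv2.imwrite("pics/scene1.png",cv2.resize(p[120:260,170:340],None,fx=4,fy=4))
    else: cv2.imwrite("pics/top1.png",p)
E
```

```text
1 [0.29975567 3.12725933 0.        ] [ 4.75068834e-01  2.39313402e-01 -5.24336022e-01 -4.44089210e-16
 -8.07146902e-01 -2.23698629e+00]
-1 [ 3.12725933 -0.29975567  0.        ] [ 0.47506883  0.2393134  -0.52433602  0.         -0.8071469   0.90460636]
2.8167 [463.38011446  58.05590165 120.11113674] [-0.17724866 -0.81818272  0.1325132 ] 0.710923372345009 [ 4.73931537e-01  2.39358957e-01 -5.23948247e-01  1.12067821e-04
 -8.07184031e-01  9.04487238e-01]
```

View pics/scene1.png

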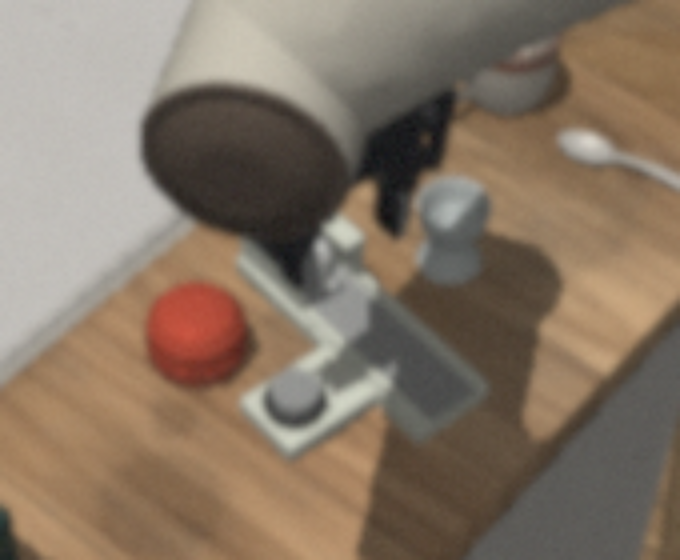

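The two fingertips show at about pixel (244.3,190.8) and (269.5,179.0). I'll check their spacing and height against expectation.

```bash
python3 - <<'E'
from h import *
C=np.array([463.4,58.1]);y=np.array([.19,.982])
for z in(120,127,134):
    a=ray("scene",(244.3,190.8),z)[:2];b=ray("scene",(269.5,179.0),z)[:2]
    print(z,a.round(1),b.round(1),"mid",((a+b)/2).round(1),"dist",np.linalg.norm(a-b).round(1),"along",[((q-C)@y).round(1) for q in(a,b)],"across",[((q-C)@[.982,-.19]).round(1) for q in(a,b)])
E
```

```text
120 [472.8  88.7] [451.1  22. ] mid [461.9  55.3] dist 70.1 along [np.float64(31.8), np.float64(-37.8)] across [np.float64(3.4), np.float64(-5.2)]
127 [468.9  93.2] [447.4  27.1] mid [458.2  60.1] dist 69.5 along [np.float64(35.5), np.float64(-33.5)] across [np.float64(-1.2), np.float64(-9.8)]
134 [465.1  97.7] [443.8  32.2] mid [454.5  65. ] dist 68.9 along [np.float64(39.3), np.float64(-29.1)] across [np.float64(-5.9), np.float64(-14.3)]
```

```bash
python3 - <<'E'
from h import *
C=[463.1,58.5]
def f(): 
    v=[]
    for _ in range(4): v.append(r.read_state()["contact_force"]); r.sleep(.02)
    return np.mean(v,0)
r.move_straight([*C,42],vel=100); r.sleep(.2)
f0=f(); z=42; log=[]
while z>10:
    z-=1.5; r.move_straight([*C,z],vel=30); d=f()-f0
    s=r.read_state(); log.append((z,*s["position"].round(1),*d.round(1)))
    if d[2]>7: break
for l in log: print(*l)
r.sleep(.8); s=r.read_state(); print(s["time_s"],(f()-f0).round(2))
p,d=r.grab_frame("scene"); cv2.imwrite("pics/scene2.png",cv2.resize(p[120:260,170:340],None,fx=4,fy=4))
p,d=r.grab_frame("top"); cv2.imwrite("pics/top2.png",cv2.resize(p[130:235,210:340],None,fx=5,fy=5))
E
```

```text
40.5 463.1 58.5 40.5 0.6 -0.1 -0.0
39.0 463.1 58.5 38.9 0.6 -0.7 0.2
37.5 463.1 58.5 37.5 0.3 0.1 0.2
36.0 463.1 58.5 36.0 0.2 0.0 -0.0
34.5 463.1 58.5 34.4 0.2 -0.2 -0.1
33.0 463.1 58.5 33.0 0.4 0.2 -0.2
31.5 463.1 58.5 31.4 0.7 0.2 -0.2
30.0 463.1 58.5 30.0 0.5 0.3 0.4
28.5 463.1 58.5 28.5 0.5 -0.6 0.2
27.0 463.1 58.5 27.0 0.1 0.1 -0.1
25.5 463.3 58.6 25.6 0.3 0.3 1.4
24.0 463.3 58.6 24.1 0.1 -0.6 2.1
22.5 463.2 58.5 22.5 0.2 0.3 2.3
21.0 463.2 58.5 21.0 0.7 0.6 2.8
19.5 463.2 58.5 19.5 0.4 0.5 3.3
18.0 463.2 58.6 18.7 -1.9 0.2 9.4
9.9833 [-1.67  0.2   9.86]
```

View pics/scene2.png

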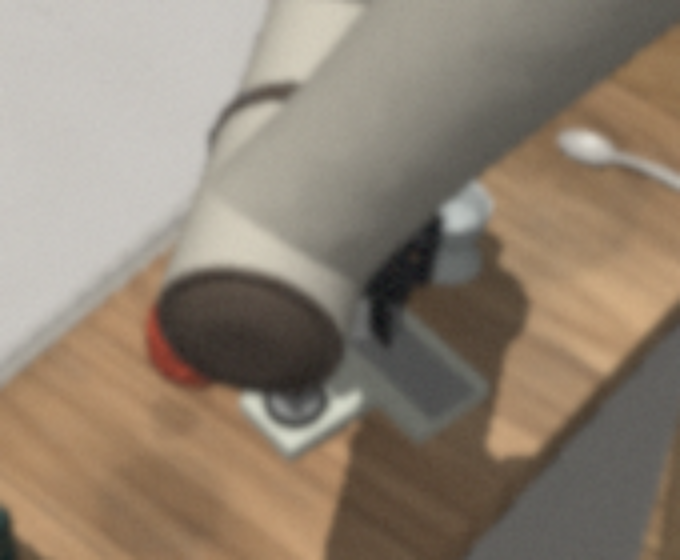

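View pics/top2.png

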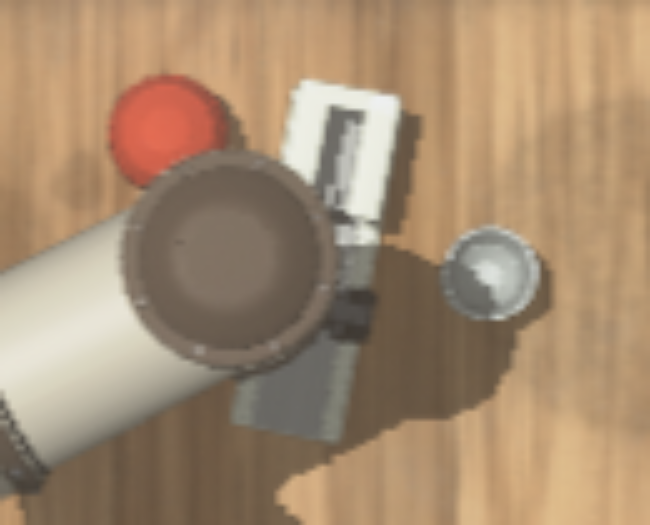

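The finger is over the runway at about (352,315) in the top crop, and the capsule has left the roof slot. I'll locate it by depth while holding, and check that it's still.

```bash
python3 - <<'E'
from h import *
ex=np.array([.982,-.19]);ey=np.array([.19,.982]);M=np.array([456,21.7]);O=M+55*ex
fr=[]
for n in("top","scene"):
    p,d=r.grab_frame(n); r.sleep(.1); p2,d2=r.grab_frame(n)
    c=r.camera_model(n);V=np.array(c["view"]);v,u=np.mgrid[:384,:512]
    P=np.stack([(u-c["cx"])/c["fx"]*d,(v-c["cy"])/c["fy"]*d,d],-1)-V[:3,3]
    W=P@V[:3,:3]
    X=(W[...,:2]-O)@ex;Y=(W[...,:2]-O)@ey
    m=(d>0)&(X>-75)&(X<10)&(abs(Y)<20)&(W[...,2]>10)&(W[...,2]<75)
    print(n,"diff max",cv2.absdiff(p,p2)[m].max())
    for a in range(-75,10,5):
        k=m&(X>=a)&(X<a+5)
        if k.any(): print(a,k.sum(),"z pct",np.percentile(W[...,2][k],[10,50,90]).round(),"Y",Y[k&(W[...,2]>28)].round().tolist()[:12],"bgr",np.median(p[k],0))
E
```

```text
top diff max 1
-75 10 z pct [15. 17. 20.] Y [] bgr [100.  104.5 106. ]
-70 8 z pct [13. 15. 17.] Y [] bgr [100.  104.5 106. ]
-65 6 z pct [15. 16. 46.] Y [-11.0] bgr [88.5 93.5 95.5]
-60 1 z pct [17. 17. 17.] Y [] bgr [67. 72. 76.]
-40 2 z pct [21. 21. 22.] Y [] bgr [100.  105.5 107.5]
-35 3 z pct [21. 31. 37.] Y [-15.0, -15.0] bgr [107. 113. 114.]
-30 5 z pct [21. 33. 40.] Y [-16.0, -14.0, -17.0] bgr [112. 119. 120.]
-25 5 z pct [21. 33. 42.] Y [-13.0, -15.0, -16.0] bgr [116. 124. 126.]
-20 5 z pct [20. 30. 40.] Y [-12.0, -12.0, -15.0] bgr [110. 116. 118.]
-15 6 z pct [15. 19. 23.] Y [] bgr [181.  188.5 188.5]
-10 7 z pct [13. 15. 18.] Y [] bgr [184. 191. 191.]
-5 11 z pct [15. 18. 33.] Y [-6.0, -11.0] bgr [102. 106. 109.]
0 17 z pct [18. 35. 57.] Y [-3.0, -12.0, -15.0, -17.0, -3.0, -6.0, -8.0, -11.0, -13.0, -15.0, -18.0, -9.0] bgr [174. 188. 186.]
5 16 z pct [16. 29. 55.] Y [-1.0, -11.0, -14.0, 1.0, -2.0, -12.0, -14.0, -17.0, -20.0] bgr [184.5 194.  193.5]
scene diff max 14
-75 29 z pct [14. 16. 18.] Y [-15.0, 4.0] bgr [79. 80. 79.]
-70 69 z pct [15. 40. 71.] Y [-12.0, -14.0, -14.0, -2.0, -8.0, -2.0, -4.0, 8.0, 4.0, 2.0, -0.0, 9.0] bgr [68. 70. 69.]
-65 48 z pct [15. 30. 70.] Y [-13.0, -6.0, -9.0, -13.0, -7.0, -8.0, -12.0, 7.0, 8.0, 7.0, 9.0, -3.0] bgr [68.  70.5 70. ]
-60 34 z pct [14. 25. 60.] Y [8.0, 6.0, 8.0, 6.0, 9.0, 10.0, 8.0, 8.0, 7.0, 8.0, 9.0, 8.0] bgr [62.5 63.5 63.5]
-55 29 z pct [15. 36. 61.] Y [6.0, 5.0, 6.0, 8.0, 6.0, 9.0, 9.0, 9.0, 8.0, 8.0, 8.0, 10.0] bgr [41. 41. 40.]
-50 22 z pct [15. 26. 55.] Y [8.0, 9.0, 8.0, 7.0, 8.0, 7.0, 8.0, 8.0, 9.0, 9.0, 8.0] bgr [72.5 73.  73. ]
-45 20 z pct [14. 19. 33.] Y [9.0, 7.0, 6.0, 6.0, 11.0] bgr [93. 95. 94.]
-40 14 z pct [21. 32. 41.] Y [3.0, 7.0, 5.0, 5.0, 10.0, 8.0, 9.0, 8.0, 12.0] bgr [ 99.5 102.5 103. ]
```

The capsule is standing still against the finger at x ≈ -28 mm, with clear runway visible between it and the mouth. Next I let the button up, withdraw and check.

```bash
python3 - <<'E'
from h import *
C=[463.1,58.5]
r.move_straight([*C,45],vel=25); r.move_straight([*C,160],vel=120)
r.goto_joints([-0.855,0.385,0.008,0,-1.194,-0.259]); r.sleep(.5)
s=r.read_state();print(s["time_s"],s["contact_force"].round(1))
p,d=r.grab_frame("top"); a=p[140:225,225:325]
cv2.imwrite("pics/top3.png",cv2.resize(a,None,fx=7,fy=7,interpolation=cv2.INTER_NEAREST))
E
```

```text
15.7083 [-0.6  0.6  0.1]
```

View pics/top3.png

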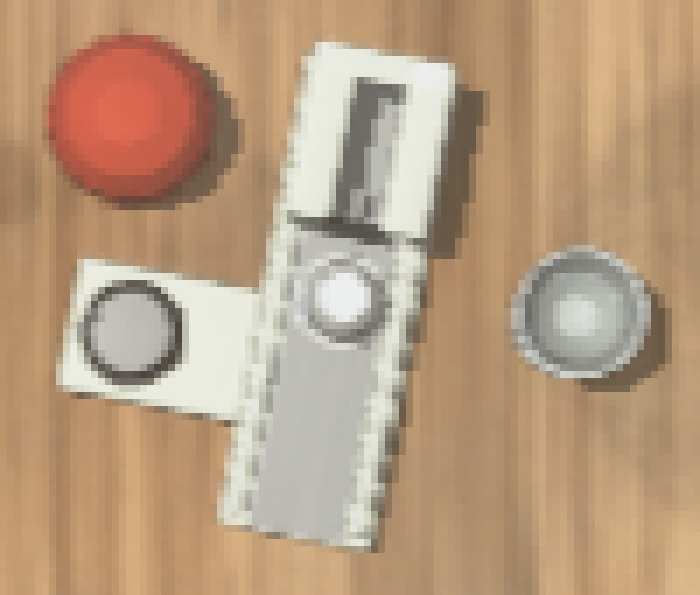

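The capsule is standing upright on the runway at crop (343,297), clear of the mouth at about row 230. The button is up, and the timer and egg cup haven't moved.

```bash
python3 -c "
from bench import r
print(r.job_done())"
```

```text
the job is handed in; nothing more can be done
None
```

The job is handed in: the button was held down, the finger stopped the capsule on the runway about 28 mm out from the mouth, the hand was withdrawn after 15.7 s, and the last picture shows the capsule standing there, button up, egg cup and timer unmoved.

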